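Seat the tube rack and shut the loading-bay guard onto its latch

ROBOT

A 7-joint arm with a two-finger parallel gripper is mounted at the origin on the work surface. World frame = base frame: x ahead of the robot, y to its left, z up, the work surface at z = 0. Lengths are in m, angles in rad, forces in N, time in s.
With the tool pointing down it reaches from about 0.4 to 0.85 m from the base axis. Payload 4.5 kg.
Tool frame: the origin (TCP) lies midway between the tips of the shut fingers; the grasp point (between the pads) lies 19 mm behind it (r.tcp_to_grasp is the distance from the TCP to the grasp point, in m); z points along the fingers, y is the direction in which the jaws open and shut (so a half turn about z gives the same grasp; the last joint's range is limited). The gripper opens to 85 mm and grips with 20 to 120 N. Pads are 22 mm wide; open, the fingers measure 114 mm over their backs; the gripper's body (76 mm by 85 mm) begins 54 mm behind the grasp point. The pads swing forward as they close: fully open they stand 13 mm farther back than shut.
Start: joints at [1.234, 0.689, -0.195, 1.565, 0.157, 0.902, -0.215], TCP at [0.227, -0.583, 0.231] pointing down, gripper open.
Joint ranges: [-3.01, 3.01], [-0.46, 2.08], [-1.47, 1.51], [0.13, 2.56], [-1, 4.14], [0.04, 2.09], [-2.66, 2.66]. Speed limits (rad/s): [2.57, 2.57, 3.14, 3.14, 3.14, 3.14, 3.14].

INTERFACE

Orientations are given as a 3x3 rotation matrix whose columns are the frame's x, y, z axes.
In Python, from workcell import r, viewer gives the robot as it stands. The module is installed in compiled form; this text tells all that it offers.
- The arm moves only by the tool arm_command, never from a script. Its argument "steps" is a list that holds one entry, the list of rows, each a list of 6 numbers: the shift along the world's x, y, z in m, then the turn, a rotation vector about the world's x, y, z in degrees. In form: [[[tx, ty, tz, ax, ay, az], ...]]. A call has 1 to 5 rows; each row shifts and turns the commanded pose from where the row before left it; what a row does not reach is not made up. A row lasts 1/10 s, in which the tool goes at most 50 mm and 8.59 degrees, less where a joint would pass 70% of its speed; a pose out of reach is approached as far as the arm can. A call is refused whole if a number of a shift passes 0.05 or a number of a turn 8.59, either way. A call with a gripper value outside its range is refused whole. "grip" is the opening, from 0 (shut) to 1 (fully open), set as the call begins (left out, the last holds). The fingers move at their own pace and stop on an object; "newtons" is the grip in N (left out, the last holds). Time passes only in rows, so rows that do not move let the fingers close. It gives the time, the measured TCP pose, the force and the opening at its end, in the units of the state.
- r.read_state(): the state, without advancing time (a new reading comes with each control period).
- viewer.capture(name): name is "side" or "top"; returns the picture (480x640x3 uint8, red, green, blue); there is no depth.
- viewer.camera_info(name): a dict with "fx", "fy", "cx", "cy" (pixels), "world_to_cam" (4x4, takes a point from world to camera coordinates). Camera axes: x right, y down, z forward; pixel columns grow to the right and rows downward; lengths in m; the calibration is good to about 2 mm. A picture is of the moment at which its call begins. camera_info takes no time and is no camera call.
- r.job_done(): hands the job in, once; it reports no verdict.
The state is a dict: "time_s": time; "joint_pos": joint angles; "qd": joint speeds; "joint_torque": joint torques, N m; "eef_pos": TCP position; "orientation": TCP orientation; "contact_force": force on the tool from outside, world axes, zero at the start; "torque": the same for the moment, N m; "grip_width": finger opening in m.
Only numpy, scipy, OpenCV 4.12 (cv2) and the standard library are available. Lean on these libraries where they do the work, as an engineer would, in place of code of your own. Each camera call takes 0.05 s, during which the arm holds its last target.

TASK

The right-hand tube rack in the sorter's loading bay is not all the way in: push it along its lane until it is home against the rear stop. Then slide the guard across the bay until the latch plunger drops behind its tooth with a click, and let go. Push by feel, and never press the rack onto the stop or the guard into its rubber buffer with more than about 30 N; leave the other rack home and everything else where it is.

Things in the scene. Friction and masses are not known exactly. Their poses are not given: they have to be found in the camera images.
- machine: Bench-top tube sorter (fixed, 280 x 620 mm, white deck 40 mm above the table). Origin: on the table at its centre; x points into the bay (away from the robot), y left, z up; yaw differs from run to run. A grey housing 161 mm high fills y > 8 mm (x -106 to 100); the open guard parks in front of it. A parked carriage at x 85 to 155, y 165 to 245 mm is 350 mm high.
- bay (a point): Loading bay: middle of the deck's front edge between the lanes, on the deck (machine x = -118, y = -112, z = 40 mm); axes as the machine's. The bay is open in front and above; two lanes run along x, centred 42 mm right (-y) and 42 mm left of here, each between two black guide strips 14 mm tall with 2 mm play on each side of a rack. The guard's plane is 12 mm in front (-x).
- latch_post (a point): Top of the aluminium latch post right of the bay (165 mm high, machine x -112 to -56, y -310 to -250 mm). On its front face, over the guard's plane, a dark steel catch plate 203 mm high carries the plunger latch (knob top 223 mm) and, 108 mm up, the rubber buffer facing left. The plate is set by slotted screws: where it sits, within 9 mm either way along y, is not measured here.
- rack_stop: Aluminium stop bar with rubber pads across the back of both lanes, 54 mm tall, part of the machine. Origin: at the foot of its front (contact) face, half-way between the lanes, at x = 76, y = -112, z = 40 mm of the machine; axes as the machine's.
- rack_right: Tube rack to push: clear, white top plate, 184 mm long (its x, along the lane), 66 wide, 60 high, capped tubes up to 28 mm above the plate; 0.35 to 0.7 kg, loose in the right lane, slides easily, needing 40 to 75 mm of push. Origin: centre of its underside. Home: far end on the stop, so its origin is 92 mm in front (-x) of the stop face, its near end 22 mm behind the guard's plane.
- rack_right_front (a point): Centre of the flat near end face of the right rack (66 mm wide, 60 mm high), 40 mm above the rack's underside and 80 mm above the table: a place to push.
- rack_left: A like rack already home in the left lane; it stays there. Origin: centre of its underside.
- guard (a joint): How far the guard stands open, m; starts 0.22 to 0.27. It shuts towards the machine's -y (right). It slides at 2.5 to 3 N. The latch catches somewhere between -0.010 and +0.010, different each run and only to be felt: the push rises to about 9 N as the tooth lifts the plunger, falls at the click; a rubber buffer (1.8 N/mm) works from 3 mm before the catch and is solid 3 mm after it (13 N).
- guard_handle (a point): On the axis of the guard's handle, 150 mm above the table: a black vertical round bar, 12 mm diameter, 41 mm in front of the guard's plane, at mid-width of the guard. The bar is free from 106 to 178 mm above the table; its ends run back to the pane. The guard is a clear pane in an aluminium frame, 250 mm wide, 12 thick, top at 170 mm.
- latch (a joint): Lift of the spring plunger (black round knob over the catch plate on the right-hand post), m: 0 at rest; it rises to about 0.009 while the tooth on the guard's tongue passes under it and returns to 0 with a click once behind the tooth.
- scanner: Hand-held barcode reader, 178 x 62 x 47 mm, grey and black, on the table in front of the machine at the left; stays. Origin: underside, near the middle.
- single_holder: White block 44 x 44 x 40 mm with one capped tube, 90 mm high in all, on the table in front of the machine at the right; stays. Origin: centre of the underside.
- cap_tray: Clear tray of caps, 90 x 70 x 24 mm, on the table in front of the machine; stays. Origin: centre of the underside.
- pen: Marker pen, 120 mm long, 13 mm thick, on top of the grey housing; stays. Origin: middle of its underside.
- bottle: White bottle, 70 mm diameter, 170 mm high, on the table left of the machine; stays. Origin: centre of the underside.
- label_roll: Paper label roll, 76 mm diameter, 50 mm high, axis upright, on the table right of the machine; stays. Origin: centre of the underside.

How it is judged:
On the way, in this order (a step that is already met when the one before it is completed fails the run):
1. the right rack is home: within 3 mm of the rear stop, the guard still open (x of rack_right in the frame of rack_stop above -0.095 m and value of joint guard above 0.1 m), for 0.2 s.
2. the guard is shut and its latch plunger has dropped behind the tooth (value of joint guard below 0.011 m and value of joint latch below 0.002 m), for 0.2 s.
At the end, for the whole second after the job is handed in: The right rack stands within 3 mm of the rear stop and the left rack within 4 mm of it, the guard is shut (slide below 0.011 m) and held at rest by its latch, whose plunger is down (lift below 2 mm) (all of step 2 and x of rack_right in the frame of rack_stop above -0.095 m and x of rack_left in the frame of rack_stop above -0.096 m and velocity of joint guard between -0.005 and 0.005 m/s and linear speed of rack_right below 0.01 m/s); the robot touches nothing.
It fails at once if the guard is driven into its rubber buffer with more than 30 N (contact force between buffer_c0 and guard_c0 above 30 N).
It fails at once if a rack is pressed onto the rear stop with more than 30 N (contact force between any of rack_right, rack_left and rack_stop above 30 N).
It fails at once if a bystander is moved by more than 25 mm or knocked over (distance of any of scanner, single_holder, cap_tray, pen, bottle, label_roll from where it was at the start of the episode above 0.025 m or angle between any of single_holder, bottle's own z axis and vertical above 0.5 rad).
It also fails if it takes over 61 s, if anything falls off the work surface, if the arm or the gripper's body presses on something with over 40 N, if the wrist force passes 120 N, or if a joint passes its speed limit or range.

## Working session

There is one attempt and no reset: what is moved stays moved. The work goes in short steps, Python scripts to look and compute and a tool call to move; the robot and the scene stay as the last step left them, time stands still between calls to the robot, and variables do not carry over. Pictures are saved under pics/ and viewed, and the job is handed in when it is done.

Besides the shell and the picture viewer there is one more tool, called after "Call:" as name([rows], argument=value, ...), one row to a line, values as JSON. arm_command: Moves the arm, as the interface text tells. Its arguments: {"type":"object","properties":{"steps":{"type":"array"},"grip":{"type":"number"},"newtons":{"type":"number"}},"required":["steps"]}

```bash
mkdir -p pics
python3 - <<'E'
from workcell import r, viewer
import cv2
s=r.read_state(); print(s)
for n in("side","top"):
    im=viewer.capture(n); cv2.imwrite(f"pics/{n}0.png",im[:,:,::-1])
    c=viewer.camera_info(n); print(n,c)
E
```

```text
{'time_s': 0.0, 'joint_pos': array([ 1.23381124,  0.69000457, -0.19447825,  1.56633938,  0.15730648,
        0.9025076 , -0.21510376]), 'qd': array([-0.00076123, -0.00095148, -0.00048901, -0.00152518, -0.00107964,
       -0.00045173, -0.00272371]), 'joint_torque': array([-1.71855263e-04, -5.39605951e+01, -1.26668807e+00, -1.58543015e+01,
        9.13741038e-03,  9.52504459e-03,  1.39493230e-05]), 'eef_pos': array([ 0.22616344, -0.58194733,  0.23047154]), 'orientation': array([[ 9.32022612e-01,  3.62399185e-01, -8.25921098e-04],
       [ 3.62400089e-01, -9.32021118e-01,  1.67645587e-03],
       [-1.62229664e-04, -1.86180866e-03, -9.99998254e-01]]), 'contact_force': array([-0.42345527,  0.24022345, -0.67979698]), 'torque': array([-0.06128965, -0.00717856, -0.04029443]), 'grip_width': 0.08548238385838992}
side {'fx': 502.64446774469343, 'fy': 502.64446774469343, 'cx': 308.59576001588204, 'cy': 234.51768464303382, 'world_to_cam': array([[ 0.98622224, -0.16510443, -0.01030662, -0.57334178],
       [-0.11258502, -0.62424789, -0.77307127,  0.15222953],
       [ 0.12120361,  0.76358045, -0.63423543,  1.28933676],
       [ 0.        ,  0.        ,  0.        ,  1.        ]])}
top {'fx': 605.4437059657165, 'fy': 605.4437059657165, 'cx': 312.67847328650174, 'cy': 243.20571665968288, 'world_to_cam': array([[ 0.01010913, -0.99992112, -0.00745434, -0.01275637],
       [-0.98552404, -0.00870136, -0.1693123 ,  0.5880029 ],
       [ 0.16923408,  0.00905803, -0.98553426,  1.56860598],
       [ 0.        ,  0.        ,  0.        ,  1.        ]])}
```

View pics/side0.png

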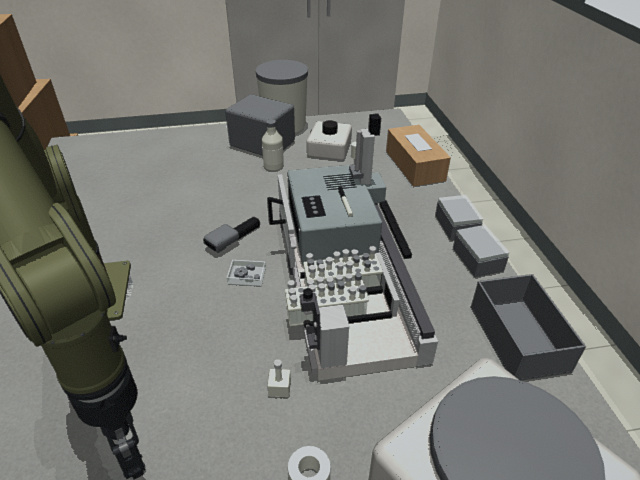

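View pics/top0.png

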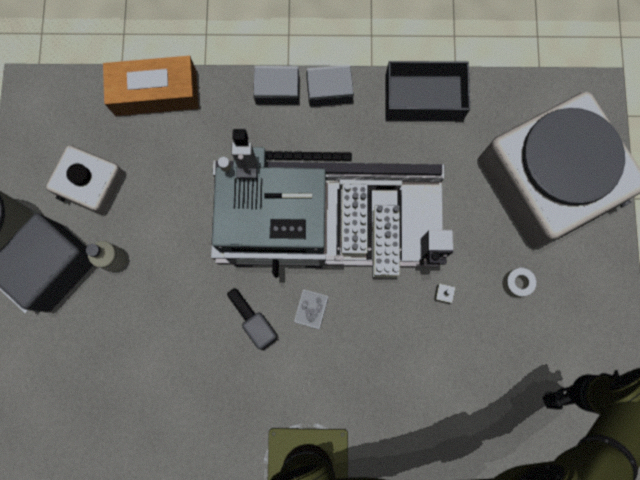

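Side: the post is at about (330,335), the racks at about (330,280), and the guard handle at about (277,210). Top: the right rack's near end is at about (386,276), the handle at about (277,268), the latch post at about (438,245), the holder at about (446,294) and the tray at about (311,309). I'll zoom in next.

Run:
```python
import cv2
t=cv2.imread("pics/top0.png"); c=t[140:340,200:470]; cv2.imwrite("pics/top0z.png",cv2.resize(c,None,fx=2.9,fy=2.9,interpolation=cv2.INTER_CUBIC))
t=cv2.imread("pics/side0.png"); c=t[160:410,220:450]; cv2.imwrite("pics/side0z.png",cv2.resize(c,None,fx=2.4,fy=2.4,interpolation=cv2.INTER_CUBIC))
```

```text
(no output)
```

View pics/top0z.png

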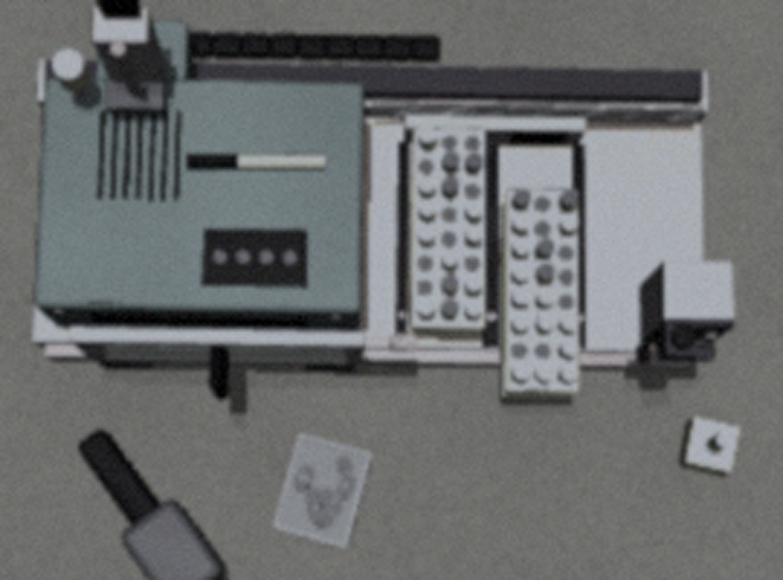

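View pics/side0z.png

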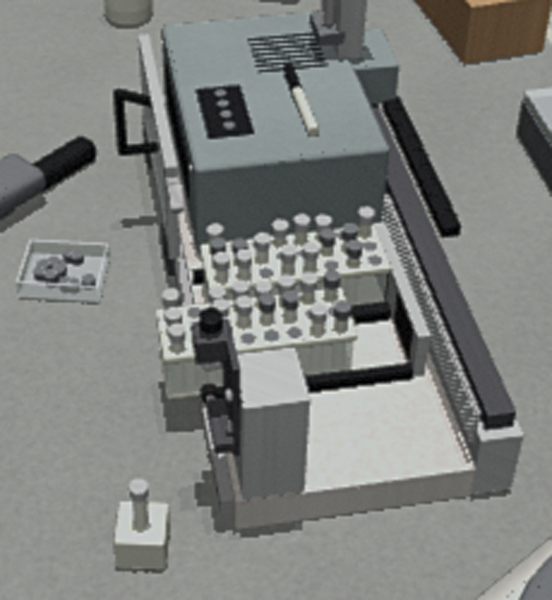

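```bash
cat > h.py <<'E'
import numpy as np
from workcell import r, viewer
def ray(n,u,v):
    c=viewer.camera_info(n); M=c["world_to_cam"]; R=M[:3,:3]; t=M[:3,3]
    d=R.T@np.array([(u-c["cx"])/c["fx"],(v-c["cy"])/c["fy"],1]); return -R.T@t,d
def plane(n,u,v,z):
    o,d=ray(n,u,v); return o+d*(z-o[2])/d[2]
def tri(a,b):
    o1,d1=ray("top",*a);o2,d2=ray("side",*b)
    d1/=np.linalg.norm(d1);d2/=np.linalg.norm(d2)
    A=np.stack([d1,-d2],1); s=np.linalg.lstsq(A,o2-o1,rcond=None)[0]
    p,q=o1+d1*s[0],o2+d2*s[1]; return (p+q)/2,np.linalg.norm(p-q)
def proj(n,p):
    c=viewer.camera_info(n); q=c["world_to_cam"]@np.array([*p,1]); return q[0]/q[2]*c["fx"]+c["cx"],q[1]/q[2]*c["fy"]+c["cy"]
T=lambda x,y:(200+x/2.9,140+y/2.9)
S=lambda x,y:(220+x/2.4,160+y/2.4)
E
python3 - <<'E'
from h import *
np.set_printoptions(precision=4,suppress=True)
for k,p,z in [("hous FL",(40,302),.161),("hous FR",(360,311),.161),("hous BR",(362,85),.161),
 ("post BL",(662,262),.165),("post BR",(733,262),.165),("post FR",(733,322),.165),("rack FL",(503,390),.1),("rack FR",(578,391),.1),("rack BL",(503,190),.1),("rack BR",(577,190),.1),
 ("rackL FL",(411,328),.1),("rackL FR",(484,329),.1),("rackL BL",(412,130),.1)]:
    print(k,plane("top",*T(*p),z))
print("handle top",tri(T(220,392),S(117,93)))
print("post BL",tri(T(662,262),S(297,350)),"hous FR",tri(T(360,311),S(190,162)),"hous BR",tri(T(362,85),S(385,152)))
print("rack FL",tri(T(503,390),S(158,312)))
E
```

```text
hous FL [0.5645 0.238  0.161 ]
hous FR [ 0.5591 -0.0368  0.161 ]
hous BR [ 0.7598 -0.0371  0.161 ]
post BL [ 0.6033 -0.2953  0.165 ]
post BR [ 0.6039 -0.3561  0.165 ]
post FR [ 0.5518 -0.3546  0.165 ]
rack FL [ 0.4995 -0.1644  0.1   ]
rack FR [ 0.4992 -0.2306  0.1   ]
rack BL [ 0.681  -0.1656  0.1   ]
rack BR [ 0.6815 -0.2323  0.1   ]
rackL FL [ 0.5543 -0.0829  0.1   ]
rackL FR [ 0.5539 -0.1478  0.1   ]
rackL BL [ 0.7361 -0.0834  0.1   ]
handle top (array([0.4893, 0.0806, 0.179 ]), np.float64(0.006355453647464454))
post BL (array([ 0.6058, -0.2967,  0.1578]), np.float64(0.00204655854994376)) hous FR (array([ 0.5558, -0.0367,  0.1683]), np.float64(0.004201353335579928)) hous BR (array([ 0.7605, -0.0371,  0.1528]), np.float64(0.0034484794650438263))
rack FL (array([ 0.5008, -0.1652,  0.0908]), np.float64(0.0004822237277828311))
```

Call:
arm_command([
  [[0.022, 0.039, 0, 0, 0, -7.1], [0.022, 0.039, 0, 0, 0, -7.1], [0.022, 0.039, 0, 0, 0, -7.0], [0.022, 0.039, 0, 0, 0, 0], [0.022, 0.039, 0, 0, 0, 0]],
], grip=0)

```text
time_s: 0.6
eef_pos: [0.337, -0.3857, 0.2311]
orientation: [[1.0, 0.001, -0.0], [0.001, -1.0, 0.0], [-0.0, -0.0, -1.0]]
contact_force: [0.8, -0.2, 0.3]
grip_width: 0.0122
```

Call:
arm_command([
  [[0.022, 0.039, 0, 0, 0, 0], [0.022, 0.039, 0, 0, 0, 0], [0.022, 0.039, 0, 0, 0, 0], [0.022, 0.039, 0, 0, 0, 0], [0.022, 0.034, 0, 0, 0, 0]],
])

```text
time_s: 1.1
eef_pos: [0.4469, -0.1951, 0.2312]
orientation: [[1.0, 0.002, -0.001], [0.002, -1.0, 0.001], [-0.001, -0.001, -1.0]]
contact_force: [0.2, -0.1, 0.2]
grip_width: 0.0
```

Call:
arm_command([
  [[0, 0, -0.04, 0, 0, 0], [0, 0, -0.04, 0, 0, 0], [0, 0, -0.04, 0, 0, 0], [0, 0, -0.03, 0, 0, 0], [0, 0, 0, 0, 0, 0]],
])

```text
time_s: 1.6
eef_pos: [0.444, -0.1964, 0.0781]
orientation: [[1.0, 0.001, -0.007], [0.001, -1.0, 0.003], [-0.007, -0.003, -1.0]]
contact_force: [-0.7, 0.3, 1.0]
grip_width: 0.0001
```

Run:
```python
from h import *
import cv2
s=r.read_state(); print(s["time_s"],s["eef_pos"],s["orientation"],s["contact_force"],s["grip_width"])
for n in("side","top"):
    im=viewer.capture(n)[:,:,::-1]
    c=im[140:340,200:470] if n=="top" else im[160:410,150:450]
    cv2.imwrite(f"pics/{n}1.png",cv2.resize(c,None,fx=2.4,fy=2.4,interpolation=cv2.INTER_CUBIC))
```

```text
1.6 [ 0.44404406 -0.19636293  0.07810626] [[ 0.99997269  0.00143037 -0.00725094]
 [ 0.00144927 -0.99999557  0.00260075]
 [-0.00724718 -0.00261119 -0.99997033]] [-0.71425392  0.33396261  0.95190308] 0.0001371549989519539
```

View pics/top1.png

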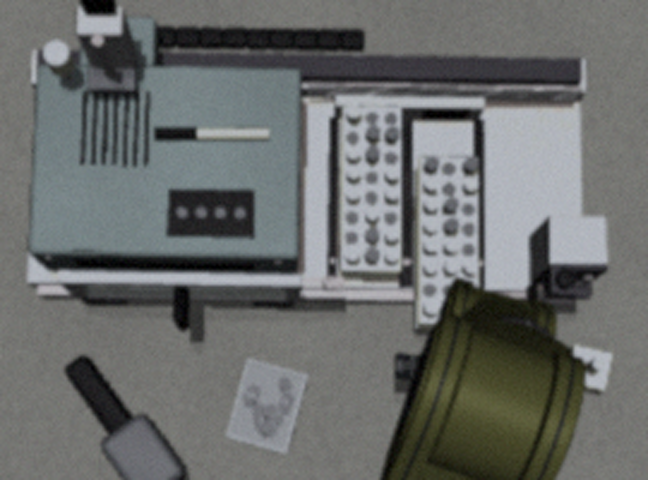

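View pics/side1.png

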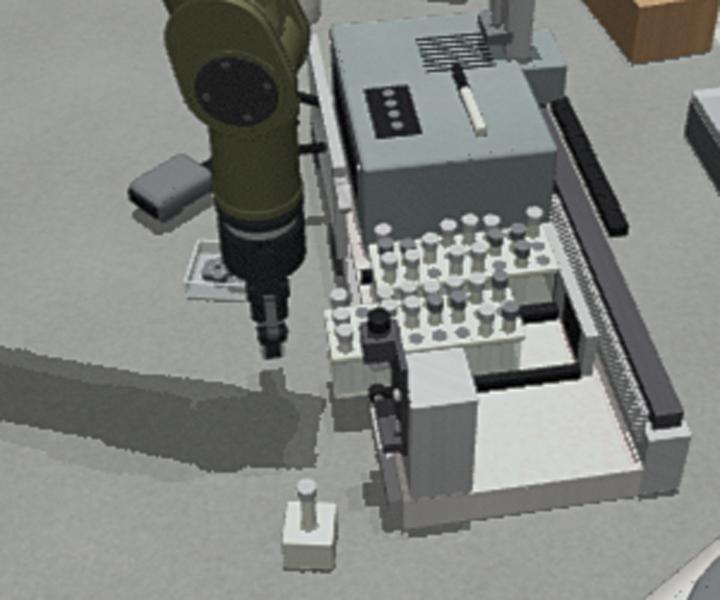

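The fingertips, at side (272,352), are in front of the rack's near face at about (345,360), and the way is clear. Moving in to push.

Call:
arm_command([
  [[0.02, 0, 0, 0, 0, 0], [0.01, -0.001, 0, 0, 0, 0], [0.005, 0, 0, 0, 0, 0], [0.004, 0, 0, 0, 0, 0], [0.004, 0, 0, 0, 0, 0]],
])

```text
time_s: 2.2
eef_pos: [0.4885, -0.1987, 0.0817]
orientation: [[1.0, 0.0, -0.002], [0.0, -1.0, -0.0], [-0.002, 0.0, -1.0]]
contact_force: [-0.7, 0.1, 1.3]
grip_width: 0.0004
```

Call:
arm_command([
  [[0.004, 0, 0, 0, 0, 0], [0.004, 0, 0, 0, 0, 0], [0.004, 0, 0, 0, 0, 0], [0.004, 0, 0, 0, 0, 0], [0.004, 0, 0, 0, 0, 0]],
])

```text
time_s: 2.7
eef_pos: [0.5097, -0.1985, 0.0812]
orientation: [[1.0, 0.001, -0.0], [0.001, -1.0, 0.0], [-0.0, -0.0, -1.0]]
contact_force: [-1.4, -0.9, 0.9]
grip_width: -0.0002
```

Call:
arm_command([
  [[0.003, 0, 0, 0, 0, 0], [0.003, 0, 0, 0, 0, 0], [0.003, 0, 0, 0, 0, 0], [0.003, 0, 0, 0, 0, 0], [0.002, 0, 0, 0, 0, 0]],
])

```text
time_s: 3.2
eef_pos: [0.5239, -0.1985, 0.0813]
orientation: [[1.0, 0.001, 0.0], [0.001, -1.0, -0.0], [0.0, 0.0, -1.0]]
contact_force: [-0.9, 0.1, 0.5]
grip_width: 0.0002
```

Run:
```python
from h import *
import cv2
im=viewer.capture("side")[:,:,::-1]
c=im[200:410,200:450]
cv2.imwrite(f"pics/side2.png",cv2.resize(c,None,fx=2.8,fy=2.8,interpolation=cv2.INTER_CUBIC))
```

```text
(no output)
```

View pics/side2.png

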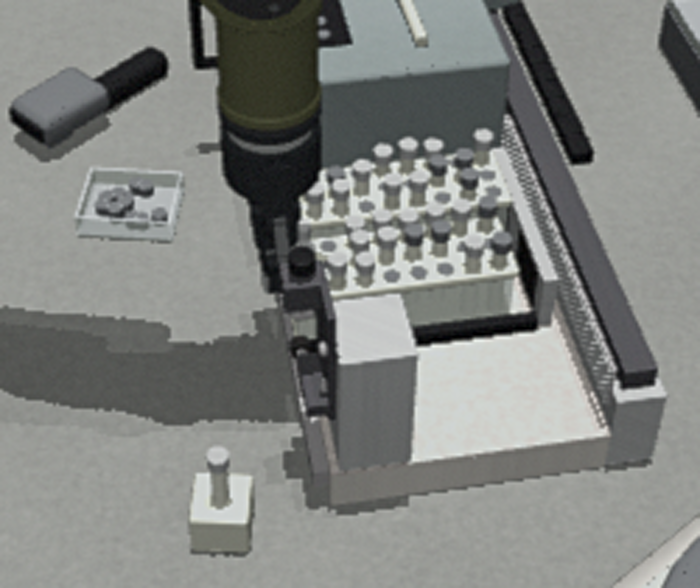

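The rack is moving. Its far end is at about (517,265), and the stop face is at about (540,290), so roughly 15–20 mm is left. I'll use smaller steps.

Call:
arm_command([
  [[0.002, 0, 0, 0, 0, 0], [0.002, 0, 0, 0, 0, 0], [0.002, 0, 0, 0, 0, 0], [0.002, 0, 0, 0, 0, 0], [0.001, 0, 0, 0, 0, 0]],
])

```text
time_s: 3.75
eef_pos: [0.5328, -0.1985, 0.0813]
orientation: [[1.0, 0.001, 0.0], [0.001, -1.0, -0.0], [0.0, 0.0, -1.0]]
contact_force: [-1.6, -0.4, -0.6]
grip_width: 0.0003
```

Call:
arm_command([
  [[0.001, 0, 0, 0, 0, 0], [0.001, 0, 0, 0, 0, 0], [0.001, 0, 0, 0, 0, 0]],
])

```text
time_s: 4.05
eef_pos: [0.5355, -0.1985, 0.0813]
orientation: [[1.0, 0.001, -0.0], [0.001, -1.0, -0.0], [-0.0, 0.0, -1.0]]
contact_force: [-0.8, 0.2, 0.1]
grip_width: -0.0003
```

Call:
arm_command([
  [[0.001, 0, 0, 0, 0, 0], [0.001, 0, 0, 0, 0, 0]],
])

```text
time_s: 4.25
eef_pos: [0.5376, -0.1985, 0.0813]
orientation: [[1.0, 0.001, 0.0], [0.001, -1.0, -0.0], [0.0, 0.0, -1.0]]
contact_force: [-0.6, -0.2, -0.3]
grip_width: -0.0001
```

Call:
arm_command([
  [[0.001, 0, 0, 0, 0, 0], [0.001, 0, 0, 0, 0, 0]],
])

```text
time_s: 4.45
eef_pos: [0.5396, -0.1985, 0.0813]
orientation: [[1.0, 0.001, -0.0], [0.001, -1.0, -0.0], [-0.0, 0.0, -1.0]]
contact_force: [-1.4, 0.2, -0.3]
grip_width: 0.0003
```

Call:
arm_command([
  [[0.001, 0, 0, 0, 0, 0], [0.001, 0, 0, 0, 0, 0]],
])

```text
time_s: 4.65
eef_pos: [0.5416, -0.1985, 0.0813]
orientation: [[1.0, 0.001, 0.0], [0.001, -1.0, -0.0], [0.0, 0.0, -1.0]]
contact_force: [-1.2, 1.1, 0.4]
grip_width: -0.0005
```

Call:
arm_command([
  [[0.001, 0, 0, 0, 0, 0]],
])

```text
time_s: 4.75
eef_pos: [0.5418, -0.1985, 0.0813]
orientation: [[1.0, 0.001, -0.002], [0.001, -1.0, 0.0], [-0.002, -0.0, -1.0]]
contact_force: [-4.5, 0.0, 3.3]
grip_width: 0.0002
```

Call:
arm_command([
  [[0.001, 0, 0, 0, 0, 0]],
])

```text
time_s: 4.85
eef_pos: [0.5418, -0.1985, 0.0813]
orientation: [[1.0, 0.0, -0.003], [0.0, -1.0, 0.0], [-0.003, -0.0, -1.0]]
contact_force: [-6.4, 0.3, 3.5]
grip_width: -0.0
```

The TCP stopped at 0.5418, close to the expected 0.543, and the force rose to −6.4 N, so the rack is on the stop. I'll hold, back off and look.

Call:
arm_command([
  [[0, 0, 0, 0, 0, 0], [0, 0, 0, 0, 0, 0], [-0.005, 0, 0, 0, 0, 0], [-0.03, 0, 0, 0, 0, 0], [-0.04, 0, 0, 0, 0, 0]],
])

```text
time_s: 5.35
eef_pos: [0.4715, -0.1984, 0.0816]
orientation: [[1.0, 0.003, 0.007], [0.003, -1.0, -0.001], [0.007, 0.001, -1.0]]
contact_force: [-0.4, -1.4, -0.6]
grip_width: -0.0001
```

Call:
arm_command([
  [[-0.02, 0, 0.04, 0, 0, 0], [0, 0.0, 0.045, 0, 0, 0], [0, 0.02, 0.04, 0, 0, 0], [0, 0.045, 0, 0, 0, 0], [0, 0.045, 0, 0, 0, 0]],
])

```text
time_s: 5.85
eef_pos: [0.4509, -0.0882, 0.2082]
orientation: [[1.0, -0.002, 0.008], [-0.002, -1.0, -0.001], [0.008, 0.001, -1.0]]
contact_force: [0.7, 0.5, -0.0]
grip_width: -0.0001
```

Run:
```python
from h import *
import cv2
for n in("side","top"):
    im=viewer.capture(n)[:,:,::-1]
    cv2.imwrite(f"pics/{n}3raw.png",im)
    c=im[140:340,200:470] if n=="top" else im[160:410,150:450]
    cv2.imwrite(f"pics/{n}3.png",cv2.resize(c,None,fx=2.4,fy=2.4,interpolation=cv2.INTER_CUBIC))
```

```text
(no output)
```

View pics/top3.png

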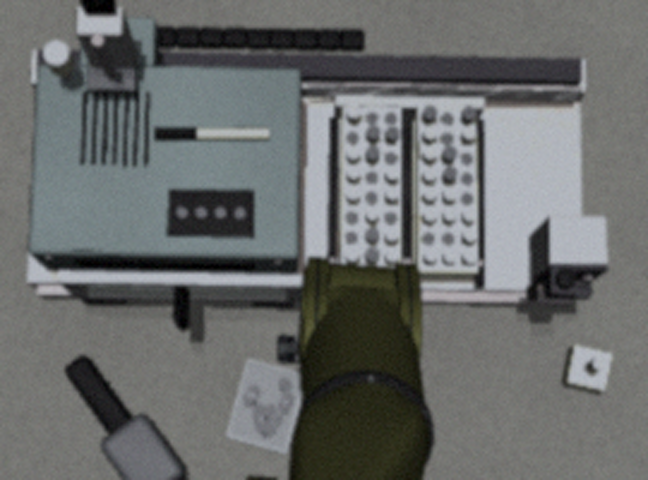

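View pics/side3.png

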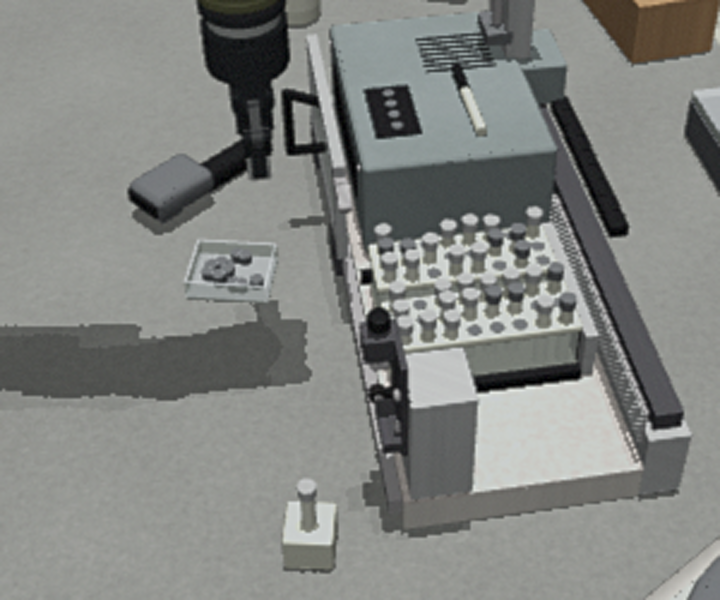

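Both racks' far ends are level at the stop, at top (375,112) and (450,110). The handle is still at top (182,~305). Next I'll go to the left (+y) side of the handle, passing over it.

Call:
arm_command([
  [[0.008, 0.045, 0.007, 0, 0, 0], [0.008, 0.045, 0, 0, 0, 0], [0.008, 0.045, 0, 0, 0, 0], [0.008, 0.045, 0, 0, 0, 0], [0.007, 0.045, 0, 0, 0, 0]],
])

```text
time_s: 6.45
eef_pos: [0.4888, 0.1385, 0.2136]
orientation: [[1.0, 0.001, 0.003], [0.001, -1.0, 0.001], [0.003, -0.001, -1.0]]
contact_force: [0.3, -0.9, -0.8]
grip_width: 0.0001
```

Call:
arm_command([
  [[0, 0.004, -0.03, 0, 0, 0], [0, 0, -0.03, 0, 0, 0], [0, 0, -0.02, 0, 0, 0], [0, -0.01, 0, 0, 0, 0]],
])

```text
time_s: 6.85
eef_pos: [0.4867, 0.1316, 0.1312]
orientation: [[1.0, 0.004, -0.003], [0.004, -1.0, 0.0], [-0.003, -0.0, -1.0]]
contact_force: [-0.4, -0.5, 0.5]
grip_width: 0.0
```

Run:
```python
from h import *
import cv2
for n in("side","top"):
    im=viewer.capture(n)[:,:,::-1]
    c=im[140:340,200:470] if n=="top" else im[140:340,180:400]
    cv2.imwrite(f"pics/{n}4.png",cv2.resize(c,None,fx=2.8,fy=2.8,interpolation=cv2.INTER_CUBIC))
```

```text
(no output)
```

View pics/side4.png

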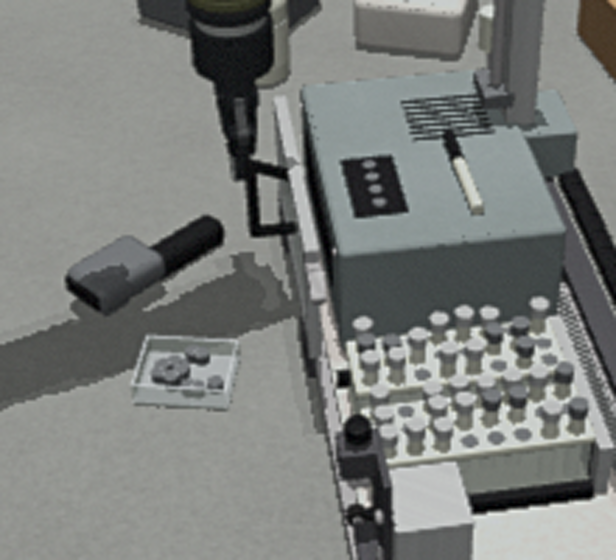

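View pics/top4.png

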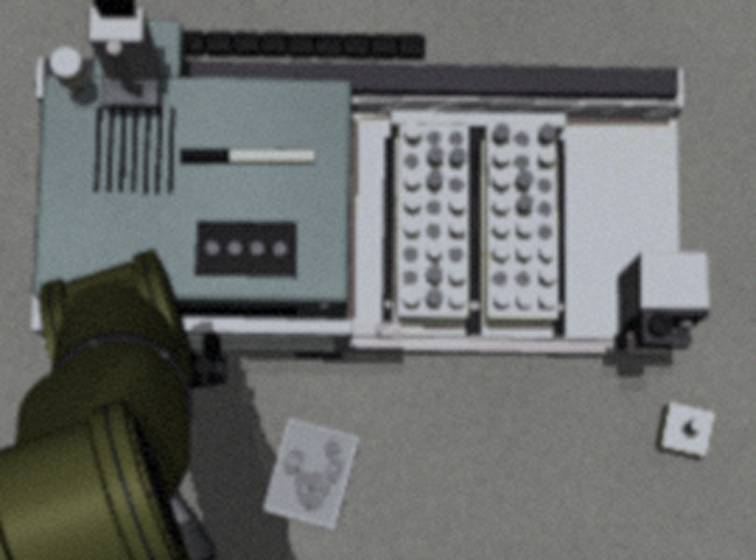

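Run:
```python
from h import *
f=lambda p:[round((a-b)*2.8) for a,b in zip(proj("side",p),(180,140))]
for x in(.48,.485,.49,.495,.5): print(x,f((x,.08,.178)),f((x,.08,.106)))
print(f((.487,.132,.131)))
```

```text
0.48 [235, 168] [240, 229]
0.485 [241, 167] [245, 229]
0.49 [246, 166] [251, 228]
0.495 [251, 166] [256, 228]
0.5 [257, 165] [261, 227]
[240, 176]
```

The fingertip is at side (238,175), just left of the bar, which runs from (250,168) to (254,230). That puts the bar axis at x≈0.492, so I'll shift +5 mm and push right.

Call:
arm_command([
  [[0.004, -0.01, 0.003, 0, 0, 0], [0, -0.01, 0, 0, 0, 0], [0, -0.006, 0, 0, 0, 0], [0, -0.006, 0, 0, 0, 0], [0, -0.006, 0, 0, 0, 0]],
])

```text
time_s: 7.45
eef_pos: [0.4937, 0.0926, 0.1381]
orientation: [[1.0, 0.001, 0.005], [0.001, -1.0, 0.002], [0.005, -0.002, -1.0]]
contact_force: [1.2, 2.5, 7.6]
grip_width: -0.0002
```

Call:
arm_command([
  [[0, -0.006, 0, 0, 0, 0], [0, -0.008, 0, 0, 0, 0], [0, -0.01, 0, 0, 0, 0], [0, -0.01, 0, 0, 0, 0], [0, -0.01, 0, 0, 0, 0]],
])

```text
time_s: 7.95
eef_pos: [0.4933, 0.0485, 0.1381]
orientation: [[1.0, 0.001, 0.005], [0.001, -1.0, 0.002], [0.005, -0.002, -1.0]]
contact_force: [-1.0, 2.6, 8.2]
grip_width: 0.0
```

Lateral force is 2.5 N, so the guard is sliding, but there is an unexpected 8 N upward. Something under the gripper is resting on an edge, so I'll rise a little and look.

Call:
arm_command([
  [[0, 0, 0.006, 0, 0, 0], [0, 0, 0.004, 0, 0, 0]],
])

```text
time_s: 8.15
eef_pos: [0.4916, 0.0478, 0.1472]
orientation: [[1.0, -0.0, 0.001], [-0.0, -1.0, -0.0], [0.001, 0.0, -1.0]]
contact_force: [0.2, -0.6, -0.2]
grip_width: -0.0
```

Run:
```python
from h import *
import cv2
for n in("side",):
    im=viewer.capture(n)[:,:,::-1]
    c=im[160:300,200:340]
    cv2.imwrite(f"pics/{n}5.png",cv2.resize(c,None,fx=4,fy=4,interpolation=cv2.INTER_CUBIC))
```

```text
(no output)
```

View pics/side5.png

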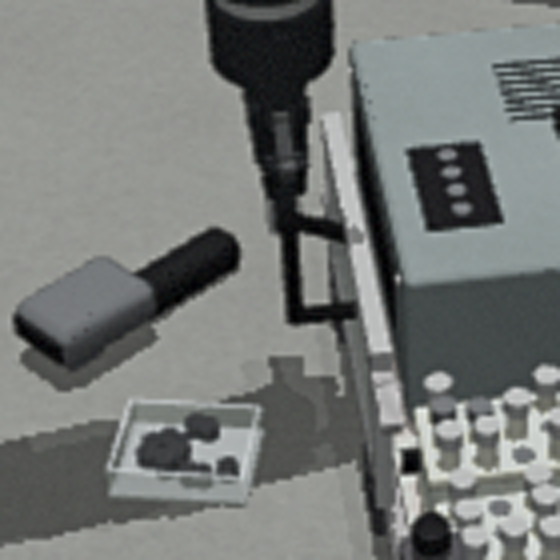

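The guard is sliding: the handle bar has moved right with the finger, now at (290,220–320). Fz is back to 0, because a knuckle had been resting on the handle's top end. I'll continue at this height.

Call:
arm_command([
  [[0, -0.005, 0, 0, 0, 0], [0, -0.008, 0, 0, 0, 0], [0, -0.01, 0, 0, 0, 0], [0, -0.01, 0, 0, 0, 0], [0, -0.01, 0, 0, 0, 0]],
])

```text
time_s: 8.7
eef_pos: [0.4911, 0.0047, 0.1462]
orientation: [[1.0, 0.001, -0.001], [0.001, -1.0, 0.0], [-0.001, -0.0, -1.0]]
contact_force: [-2.1, 3.2, 1.1]
grip_width: -0.0002
```

Call:
arm_command([
  [[0, -0.01, 0, 0, 0, 0], [0, -0.01, 0, 0, 0, 0], [0, -0.01, 0, 0, 0, 0], [0, -0.01, 0, 0, 0, 0], [0, -0.01, 0, 0, 0, 0]],
])

```text
time_s: 9.2
eef_pos: [0.4909, -0.0454, 0.1462]
orientation: [[1.0, 0.001, -0.001], [0.001, -1.0, -0.0], [-0.001, 0.0, -1.0]]
contact_force: [-0.8, 2.6, 1.2]
grip_width: -0.0
```

Run:
```python
from h import *
import cv2
for n in("side","top"):
    im=viewer.capture(n)[:,:,::-1]
    c=im[140:340,200:470] if n=="top" else im[180:340,200:400]
    cv2.imwrite(f"pics/{n}6.png",cv2.resize(c,None,fx=2.9,fy=2.9,interpolation=cv2.INTER_CUBIC))
```

```text
(no output)
```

View pics/side6.png

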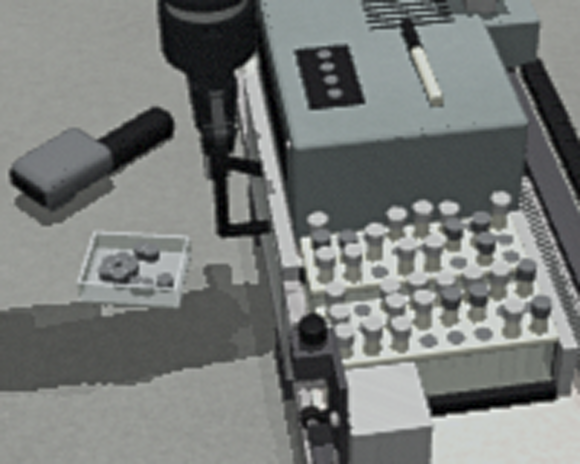

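View pics/top6.png

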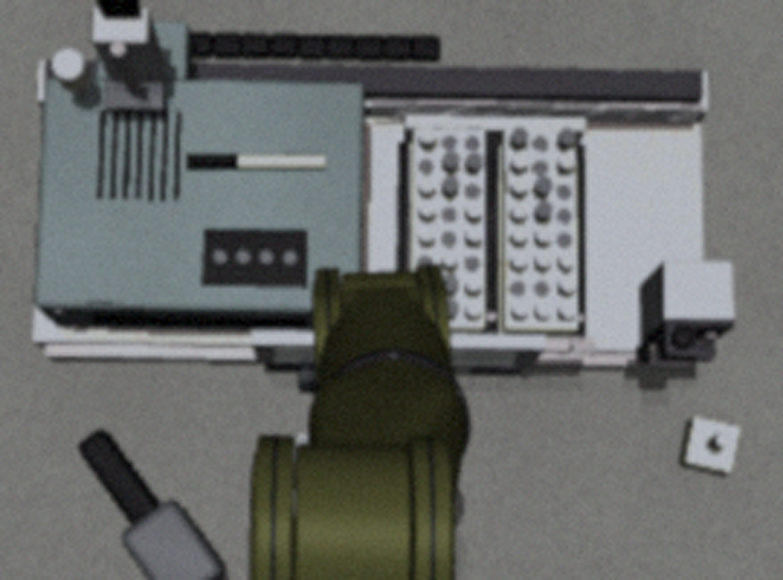

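The guard follows at about 2.6 N, with its leading edge at top (540,350). I'll move to about y=−0.11, then feel for the latch in small steps.

Call:
arm_command([
  [[0, -0.01, 0, 0, 0, 0], [0, -0.01, 0, 0, 0, 0], [0, -0.01, 0, 0, 0, 0], [0, -0.01, 0, 0, 0, 0], [0, -0.008, 0, 0, 0, 0]],
])

```text
time_s: 9.8
eef_pos: [0.4918, -0.0938, 0.1463]
orientation: [[1.0, 0.0, 0.001], [0.0, -1.0, -0.0], [0.001, 0.0, -1.0]]
contact_force: [0.9, 2.0, -0.2]
grip_width: -0.0
```

Run:
```python
from h import *
import cv2
for n in("side","top"):
    im=viewer.capture(n)[:,:,::-1]
    c=im[140:340,200:470] if n=="top" else im[180:360,220:420]
    cv2.imwrite(f"pics/{n}7.png",cv2.resize(c,None,fx=2.9,fy=2.9,interpolation=cv2.INTER_CUBIC))
```

```text
(no output)
```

View pics/side7.png

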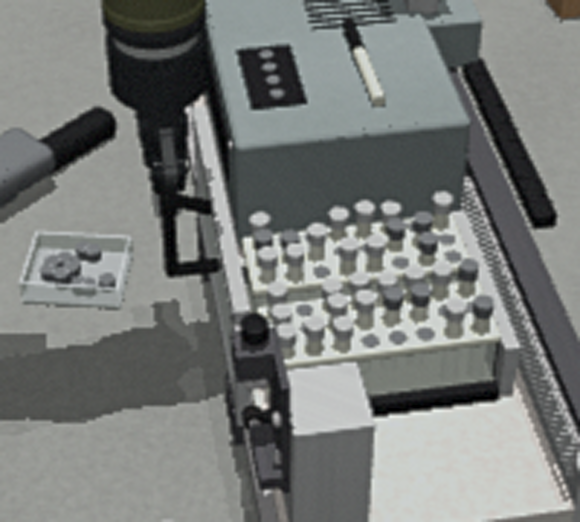

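View pics/top7.png

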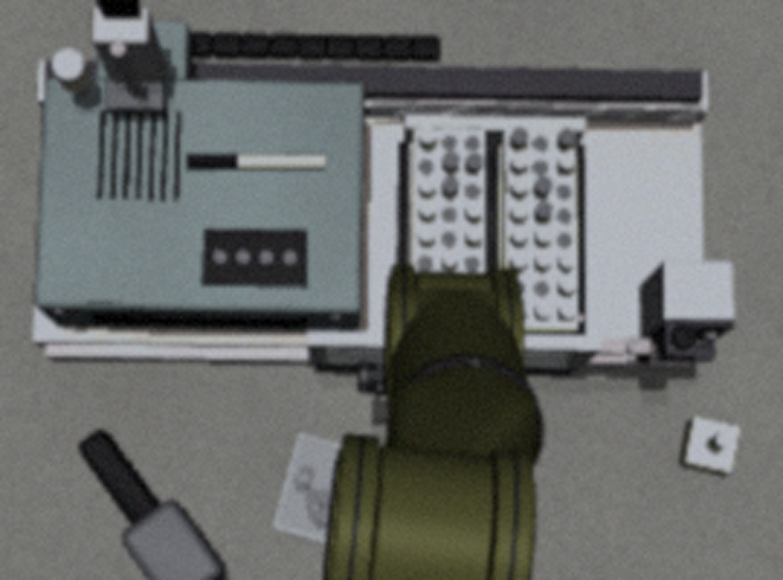

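The guard's leading edge is at top (595,350) and the catch plate at about (650,350), leaving about 45–50 mm. I'll go 20 mm at moderate speed, then slowly.

Call:
arm_command([
  [[0, -0.005, 0, 0, 0, 0], [0, -0.005, 0, 0, 0, 0], [0, -0.005, 0, 0, 0, 0], [0, -0.004, 0, 0, 0, 0], [0, -0.002, 0, 0, 0, 0]],
])

```text
time_s: 10.4
eef_pos: [0.4912, -0.114, 0.1463]
orientation: [[1.0, 0.0, -0.0], [0.0, -1.0, -0.0], [-0.0, 0.0, -1.0]]
contact_force: [-0.7, 2.6, 1.0]
grip_width: -0.0001
```

Call:
arm_command([
  [[0, -0.0015, 0, 0, 0, 0], [0, -0.0015, 0, 0, 0, 0], [0, -0.0015, 0, 0, 0, 0], [0, -0.0015, 0, 0, 0, 0]],
])

```text
time_s: 10.8
eef_pos: [0.4911, -0.1163, 0.1463]
orientation: [[1.0, 0.004, -0.001], [0.004, -1.0, 0.004], [-0.001, -0.004, -1.0]]
contact_force: [-2.5, 10.2, 3.7]
grip_width: -0.0002
```

Call:
arm_command([
  [[0, -0.0015, 0, 0, 0, 0], [0, -0.0015, 0, 0, 0, 0], [0, -0.0015, 0, 0, 0, 0]],
])

```text
time_s: 11.1
eef_pos: [0.4911, -0.1202, 0.1463]
orientation: [[1.0, 0.005, -0.001], [0.005, -1.0, 0.004], [-0.001, -0.004, -1.0]]
contact_force: [-2.0, 9.8, 2.5]
grip_width: -0.0002
```

Call:
arm_command([
  [[0, -0.0015, 0, 0, 0, 0], [0, -0.0015, 0, 0, 0, 0], [0, -0.0015, 0, 0, 0, 0]],
])

```text
time_s: 11.4
eef_pos: [0.491, -0.1242, 0.1463]
orientation: [[1.0, 0.005, -0.002], [0.005, -1.0, 0.005], [-0.002, -0.005, -1.0]]
contact_force: [-1.5, 12.1, 3.8]
grip_width: -0.0
```

```bash
cat > shot.py <<'E'
import sys
from h import *
import cv2
im=viewer.capture("side")[:,:,::-1]
cv2.imwrite(f"pics/{sys.argv[1]}.png",cv2.resize(im[220:370,250:370],None,fx=4,fy=4,interpolation=cv2.INTER_CUBIC))
print(r.read_state()["contact_force"])
E
python3 shot.py side8
```

```text
[-1.56157955 10.85700226  3.64977903]
```

View pics/side8.png

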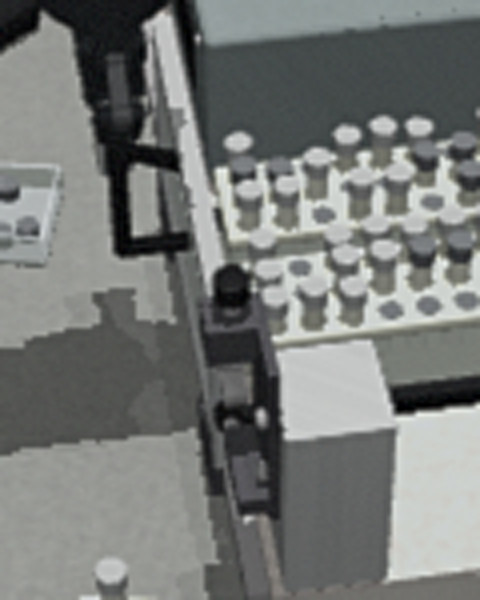

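The knob is now at side (308,291.2), up from (308,293.8), which is about 7 mm of lift, so the tooth is under the plunger. I'll continue 1 mm at a time.

Call:
arm_command([
  [[0, -0.001, 0, 0, 0, 0]],
])

```text
time_s: 11.55
eef_pos: [0.491, -0.1252, 0.1463]
orientation: [[1.0, 0.005, -0.002], [0.005, -1.0, 0.005], [-0.002, -0.005, -1.0]]
contact_force: [-1.3, 12.2, 4.3]
grip_width: -0.0
```

Call:
arm_command([
  [[0, -0.001, 0, 0, 0, 0]],
])

```text
time_s: 11.65
eef_pos: [0.491, -0.1261, 0.1463]
orientation: [[1.0, 0.005, -0.002], [0.005, -1.0, 0.005], [-0.002, -0.005, -1.0]]
contact_force: [-1.8, 13.0, 3.7]
grip_width: 0.0004
```

Call:
arm_command([
  [[0, -0.001, 0, 0, 0, 0]],
])

```text
time_s: 11.75
eef_pos: [0.491, -0.1275, 0.1463]
orientation: [[1.0, 0.005, -0.002], [0.005, -1.0, 0.004], [-0.002, -0.004, -1.0]]
contact_force: [-1.2, 8.1, 4.5]
grip_width: 0.0001
```

The force fell from 13.0 to 8.1 N, which matches buffer plus friction, so that was the click. Checking the knob.

```bash
python3 shot.py side9
```

```text
[-1.0931312   4.81277737  1.67173397]
```

View pics/side9.png

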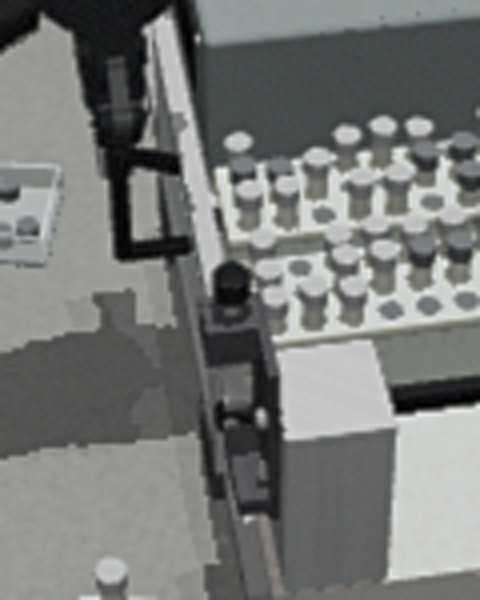

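Call:
arm_command([
  [[0, 0, 0, 0, 0, 0], [0, 0, 0, 0, 0, 0]],
])

```text
time_s: 12.0
eef_pos: [0.491, -0.1292, 0.1463]
orientation: [[1.0, 0.003, -0.001], [0.003, -1.0, 0.003], [-0.001, -0.003, -1.0]]
contact_force: [-2.2, 6.6, 2.8]
grip_width: -0.0001
```

```bash
python3 shot.py side10
python3 - <<'E'
from h import *
import cv2
a=viewer.capture("side")[:,:,::-1]; cv2.imwrite("pics/side10raw.png",a)
b=cv2.imread("pics/side3raw.png"); c=cv2.imread("pics/side0.png")
f=lambda m:cv2.resize(m[275:345,285:335],None,fx=5,fy=7,interpolation=cv2.INTER_NEAREST)
cv2.imwrite("pics/cmp.png",cv2.hconcat([f(c),f(b),f(a)]))
E
```

```text
[-2.79297737  7.77639284  2.50020751]
```

View pics/cmp.png

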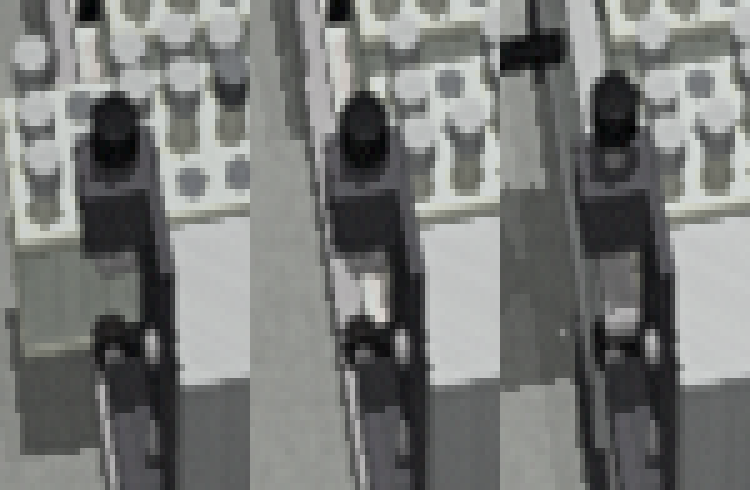

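View pics/side10.png

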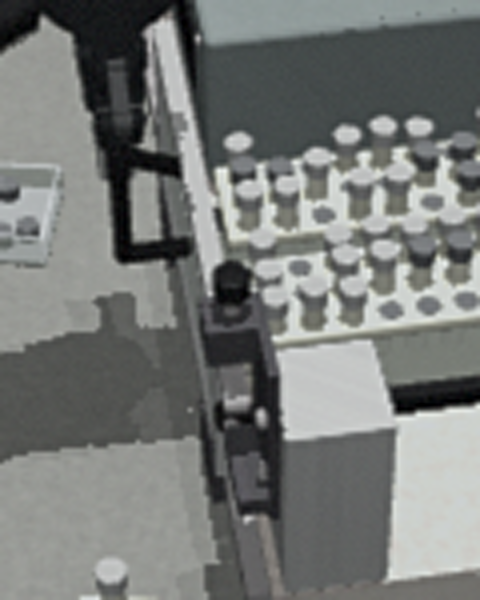

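The knob is still about 3 px (≈9 mm) above its rest height, so the drop was only the end of the ramp and the plunger hasn't fallen yet. I'll keep going.

Call:
arm_command([
  [[0, -0.001, 0, 0, 0, 0]],
])

```text
time_s: 12.2
eef_pos: [0.491, -0.13, 0.1463]
orientation: [[1.0, 0.003, -0.001], [0.003, -1.0, 0.003], [-0.001, -0.003, -1.0]]
contact_force: [-1.8, 6.5, 2.2]
grip_width: -0.0002
```

Call:
arm_command([
  [[0, -0.001, 0, 0, 0, 0]],
])

```text
time_s: 12.3
eef_pos: [0.491, -0.1319, 0.1463]
orientation: [[1.0, 0.003, -0.001], [0.003, -1.0, 0.002], [-0.001, -0.002, -1.0]]
contact_force: [-2.1, 5.3, 1.5]
grip_width: -0.0003
```

Call:
arm_command([
  [[0, -0.001, 0, 0, 0, 0]],
])

```text
time_s: 12.4
eef_pos: [0.491, -0.1332, 0.1463]
orientation: [[1.0, 0.002, -0.001], [0.002, -1.0, 0.001], [-0.001, -0.001, -1.0]]
contact_force: [-1.4, 3.8, 1.2]
grip_width: 0.0003
```

```bash
cat > cmp.py <<'E'
import sys
from h import *
import cv2
a=viewer.capture("side")[:,:,::-1]; cv2.imwrite("pics/%sraw.png"%sys.argv[1],a)
b=cv2.imread("pics/side3raw.png"); c=cv2.imread("pics/side10raw.png")
f=lambda m:cv2.resize(m[275:345,285:335],None,fx=5,fy=7,interpolation=cv2.INTER_NEAREST)
cv2.imwrite("pics/%s.png"%sys.argv[1],cv2.hconcat([f(b),f(c),f(a)]))
for n,m in(("rest",b),("up",c),("now",a)):
    g=m[280:306,303:313].mean(2); print(n,[round(v) for v in g[:,4:6].mean(1)])
s=r.read_state();print(s["contact_force"],s["eef_pos"])
E
python3 cmp.py c11
```

```text
rest [150, 111, 91, 102, 101, 100, 108, 102, 38, 26, 33, 35, 34, 39, 44, 20, 16, 14, 15, 36, 46, 69, 82, 42, 40, 38]
up [152, 113, 91, 105, 107, 42, 29, 33, 35, 37, 37, 50, 20, 19, 10, 15, 55, 90, 88, 50, 43, 70, 83, 43, 37, 40]
now [151, 112, 90, 106, 106, 42, 28, 33, 33, 39, 38, 49, 19, 15, 12, 19, 56, 88, 88, 50, 46, 68, 84, 42, 38, 38]
[-1.56490686  4.36270973  1.39052412] [ 0.49100628 -0.13362067  0.14625393]
```

Still up, with the force at sliding level (≈4 N) on the tooth's flat. Continuing.

Call:
arm_command([
  [[0, -0.001, 0, 0, 0, 0]],
])

```text
time_s: 12.55
eef_pos: [0.491, -0.1348, 0.1462]
orientation: [[1.0, 0.002, -0.001], [0.002, -1.0, 0.001], [-0.001, -0.001, -1.0]]
contact_force: [-2.3, 2.8, 1.1]
grip_width: -0.0002
```

Call:
arm_command([
  [[0, -0.001, 0, 0, 0, 0]],
])

```text
time_s: 12.65
eef_pos: [0.4914, -0.1371, 0.1463]
orientation: [[1.0, 0.001, -0.0], [0.001, -1.0, -0.001], [-0.0, 0.001, -1.0]]
contact_force: [0.1, -0.6, 0.5]
grip_width: 0.0003
```

Call:
arm_command([
  [[0, -0.001, 0, 0, 0, 0]],
])

```text
time_s: 12.75
eef_pos: [0.492, -0.1389, 0.1464]
orientation: [[1.0, -0.0, 0.001], [-0.0, -1.0, -0.002], [0.001, 0.002, -1.0]]
contact_force: [0.2, -0.5, -0.3]
grip_width: -0.0
```

```bash
python3 cmp.py c12
```

```text
rest [150, 111, 91, 102, 101, 100, 108, 102, 38, 26, 33, 35, 34, 39, 44, 20, 16, 14, 15, 36, 46, 69, 82, 42, 40, 38]
up [152, 113, 91, 105, 107, 42, 29, 33, 35, 37, 37, 50, 20, 19, 10, 15, 55, 90, 88, 50, 43, 70, 83, 43, 37, 40]
now [152, 112, 90, 102, 100, 100, 108, 108, 40, 28, 32, 34, 35, 40, 46, 18, 17, 17, 15, 38, 47, 71, 84, 45, 37, 40]
[ 0.08164224 -0.03048198  0.35266571] [ 0.49205606 -0.13914876  0.1464354 ]
```

The force fell to 0 and the knob's profile matches its rest profile exactly, so the plunger has dropped. I'll back off to +y, then up, and verify.

Call:
arm_command([
  [[0, 0, 0, 0, 0, 0], [0, 0, 0, 0, 0, 0], [0, 0.01, 0, 0, 0, 0], [-0.005, 0.02, 0.01, 0, 0, 0], [-0.02, 0.02, 0.02, 0, 0, 0]],
])

```text
time_s: 13.3
eef_pos: [0.4677, -0.0859, 0.1758]
orientation: [[1.0, 0.001, 0.001], [0.001, -1.0, 0.001], [0.001, -0.001, -1.0]]
contact_force: [1.4, 0.6, 0.1]
grip_width: 0.0001
```

Call:
arm_command([
  [[-0.03, 0, 0.03, 0, 0, 0], [-0.03, 0.02, 0.03, 0, 0, 0], [-0.02, 0.03, 0.02, 0, 0, 0], [0, 0.04, 0.0, 0, 0, 0], [0, 0.0, 0, 0, 0, 0]],
])

```text
time_s: 13.8
eef_pos: [0.3867, 0.0082, 0.2573]
orientation: [[1.0, 0.011, 0.003], [0.011, -1.0, 0.003], [0.003, -0.003, -1.0]]
contact_force: [0.1, -0.8, 0.7]
grip_width: 0.0
```

```bash
python3 cmp.py c13
python3 - <<'E'
from h import *
import cv2
for n in("side","top"):
    im=viewer.capture(n)[:,:,::-1]
    c=im[140:340,200:470] if n=="top" else im[160:410,220:450]
    cv2.imwrite(f"pics/{n}13.png",cv2.resize(c,None,fx=2.4,fy=2.4,interpolation=cv2.INTER_CUBIC))
E
```

```text
rest [150, 111, 91, 102, 101, 100, 108, 102, 38, 26, 33, 35, 34, 39, 44, 20, 16, 14, 15, 36, 46, 69, 82, 42, 40, 38]
up [152, 113, 91, 105, 107, 42, 29, 33, 35, 37, 37, 50, 20, 19, 10, 15, 55, 90, 88, 50, 43, 70, 83, 43, 37, 40]
now [148, 108, 88, 99, 98, 97, 104, 105, 38, 27, 32, 32, 36, 38, 44, 17, 13, 11, 13, 35, 45, 69, 82, 42, 37, 38]
[-0.1092338 -0.6461476  0.7020884] [0.38661061 0.00561145 0.25683554]
```

View pics/side13.png

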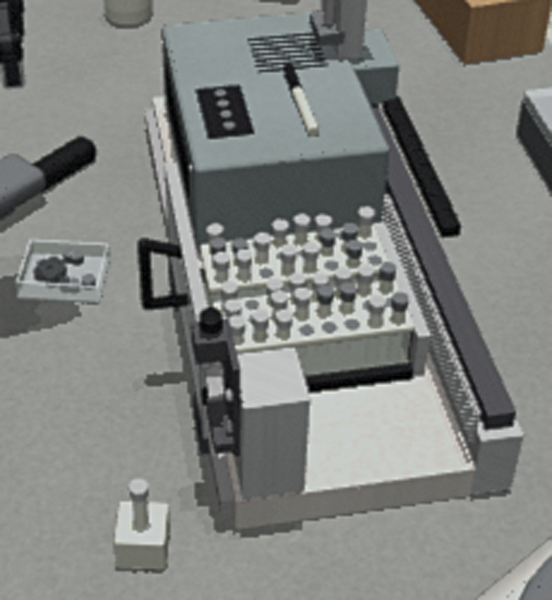

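View pics/top13.png

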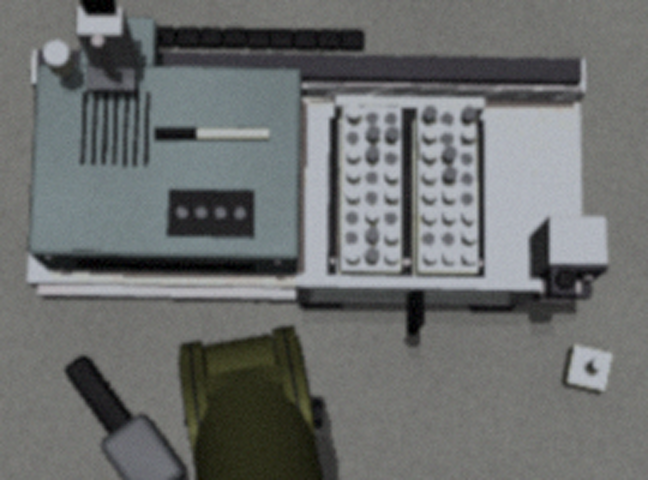

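View pics/c13.png

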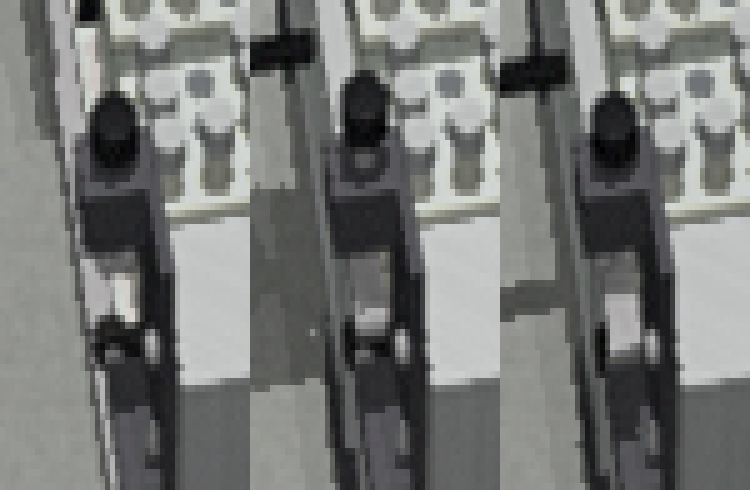

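Knob down in the right-hand panel, guard across the bay with its handle at top (414,300), both racks still level at the stop, and the bystanders where they were. Handing in.

```bash
python3 -c "
from workcell import r
print(r.job_done()); s=r.read_state(); print(s['time_s'],s['contact_force'])"
```

```text
the job is handed in; nothing more can be done
None
the job is handed in; nothing more can be done
```

I pushed the right rack home against the rear stop, then slid the guard shut by its handle until the latch dropped. After that I backed the arm clear and handed the job in at about 14 s. No verdict was reported.

- **Rack:** The last push on the stop read about 6 N. The TCP stopped at x = 0.5418, close to the expected 0.543. Both racks' ends look level at the stop in the later top views.
- **Guard and latch:** It slid at about 2.6 N, rose to a peak reading of 13 N on the tooth, then fell to 0 at the click. In the last side view the knob is back at its rest height with the arm clear. The handle moved about 0.225 m, which fits the given range.
- **What disagreed:**
  - I took a first force drop, 13 N to about 8 N, for the click. The picture showed the knob still up, so I kept pushing until it fell.
  - Early in the slide a gripper knuckle rested on the handle's top end with about 8 N. I raised the tool 10 mm and it cleared.
- **Bystanders:** The ones in the last pictures look unmoved by eye. I did not measure them, and the bottle and label roll were mostly out of those views.

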